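Rock the matching stake out of its block

TASK

One bezel frame, round or square, is lying on the wooden bench pin: the stake whose head has that same shape is needed, but it sits tight in the blue block. Grip it by the head and rock it several times over both ways, towards the front and the back of the block (some 6 to 8 degrees each way), easing it up a little with each swing until it frees, so that the loose block is not dragged up off its base. Finish while still holding the stake, still and upright, over the block with its foot about a centimetre clear of it; leave the other stake in its socket and everything else alone.

Things in the scene. Friction and masses are not known exactly. Their poses are not given: they have to be found in the camera images.
- base: dark steel plate 90 (x) by 190 (y) by 12 mm, fixed to the bench, carrying the blue stake block between two guide pillars (12 mm thick, at y = +-68 mm, tops at z = 60 mm). Origin: centre of its underside, on the bench. The block's two sockets are at x = 0, y = +45 and -45 mm in this frame. x runs from the front (-x) to the back (+x) of the block.
- stake_block (a joint): how far (m) the blue block is lifted off the base: 0 resting, at most 0.03. Block 70 (x) by 160 (y) by 36 mm, 0.8 kg, not fastened: it slides freely up the pillars if pulled, drops back, and carries both stakes. Resting, its top is 48 mm above the bench; sockets 22 mm deep.
- round_stake_head (a point): centre of the round stake's head: a brass-coloured upright cylinder 32 mm across, 35 mm tall. Below it a round neck 20 mm across, 25 mm tall, then the tang. This point is 64.5 mm above the foot; seated, 90.5 mm above the bench. Axes along the base's at the start, z up.
- round_stake_foot (a point): centre of the underside of the round stake's tang (24 mm in x, 16 in y, 22 tall). Its lowest 2 mm are only 10 mm wide in x. Each stake starts fully home in either socket. Two sprung round jaws there pinch the tang's -x and +x faces 9 mm below the block's top. Raised 11 to 13 mm it leaves the jaws and is loose; 22 mm up, its foot is level with the block's top.
- round_stake: the round stake, 82 mm tall, about 0.26 kg; origin at its foot. The jaws hold it by friction: a straight pull meets 15 to 25 N, more than the block's weight, so it lifts the block. Rocking about the jaw line (round the base's y axis, up to 0.15 rad each way) makes the jaws slip: then it can be eased up 1 to 2 mm per swing.
- square_stake_head (a point): centre of the square stake's head: copper-coloured, 32 by 32 mm, 35 mm tall, sides along the base's axes. Neck, tang, heights and axes as for the round stake.
- square_stake_foot (a point): centre of the underside of the square stake's tang; seated and held like the round stake.
- square_stake: the square stake, 82 mm tall, about 0.26 kg; origin at its foot; held by jaws like the round stake.
- pin_top (a point): middle of the top of the wooden bench pin (a fixed board about 110 by 70 mm, 18 mm thick, with a slot in its front): the bezel frame lying here tells which stake is wanted. This point is the middle of the 70 by 70 mm part behind the slot.
- pad_top (a point): centre of the top of the pale soldering pad (fixed, 90 by 90 by 18 mm): the other bezel frame lies here and is not wanted.
- round_bezel_mid (a point): centre of the round brass bezel frame, a loose ring 42 mm across with a 32 mm hole, 10 mm tall; lies on the pin or on the pad.
- square_bezel_mid (a point): centre of the square copper bezel frame, a loose frame 40 by 40 mm with a 30 mm square hole, 10 mm tall; lies on the pin or on the pad.
- hammer: loose hammer, to be left alone
- brush: loose brush, to be left alone
- graver: loose graver with a handle, to be left alone
- flux_jar: closed jar 56 mm across, 70 mm tall, to be left alone
- ring_cup: white bowl 80 mm across, 50 mm tall, to be left alone
Not all that is in view belongs to the job. What is shaped like the part that bears pin_top but green is not meant.

How it is judged:
By the outcome, as a careful person would: the job done as asked, in the order asked, and still so for the second after the job is handed in, while the arm keeps its last pose, push and grip.
It also fails if it takes over 51 s, if anything falls off the work surface, if the arm or the gripper's body presses on something with over 40 N, if the wrist force passes 120 N, or if a joint passes its speed limit or range.

ROBOT

A 6-joint arm with a two-finger parallel gripper is mounted at the origin on the work surface. World frame = base frame: x ahead of the robot, y to its left, z up, the work surface at z = 0. Lengths are in m, angles in rad, forces in N, time in s.
With the tool pointing down it reaches from about 0.425 to 0.95 m from the base axis. Payload 3.5 kg.
Tool frame: the origin (TCP) lies midway between the tips of the shut fingers; the grasp point (between the pads) lies 19 mm behind it; x points along the fingers, y is the direction in which the jaws open and shut, and the axes are right-handed (so a half turn about x gives the same grasp; the last joint's range is limited). The gripper opens to 85 mm and grips with 20 to 120 N. Pads are 22 mm wide; open, the fingers measure 114 mm over their backs; the gripper's body (76 mm by 85 mm) begins 54 mm behind the grasp point. The pads swing forward as they close: fully open they stand 13 mm farther back than shut.
Start: joints at [1.121, 0.286, 1.577, -0, 1.279, -0.15], TCP at [0.199, 0.645, 0.231] pointing down, gripper open.
Joint ranges: [-2.77, 2.77], [-0.9, 2.22], [0.21, 2.48], [-1.53, 4.67], [0.24, 2.81], [-2.84, 2.84]. Speed limits (rad/s): [2.79, 2.79, 3.14, 3.14, 3.14, 3.14].

INTERFACE

Orientations are given as a unit quaternion [x, y, z, w].
In Python, from plant import sensors, optics, ctrl gives the robot as it stands.
- The arm moves only by the tool arm_command, never from a script. Its argument "increments" is a list that holds one entry, the list of rows, each a list of 4 numbers: the shift along the tool's x, y, z in cm, then the turn about the tool's x in rad. A call has 1 to 20 rows; each row shifts and turns the commanded pose from where the row before left it, along the tool's axes as they then stand; what a row does not reach is not made up. A row lasts 1/8 s, in which the tool goes at most 62.5 mm and 10.7 degrees, less where a joint would pass 70% of its speed; a pose out of reach is approached as far as the arm can. A call with a gripper value outside its range is refused whole. "grip" is the finger opening in cm, from 0 to 8.54, set as the call begins (left out, the last holds). The fingers move at their own pace and stop on an object; "grip_force" is the grip in N (left out, the last holds). Time passes only in rows, so rows that do not move let the fingers close. It gives the time, the measured TCP pose, the force and the opening at its end, in the units of the state.
- sensors.get_state(): the state, without advancing time (a new reading comes with each control period).
- optics.read_camera(name): name is "scene" or "top" or "wrist"; returns the picture (400x640x3 uint8, blue, green, red); there is no depth.
- optics.camera_model(name): a dict with "camera_matrix" (3x3 intrinsics, pixels), "world_from_camera" (4x4, takes a point from camera to world coordinates); the wrist camera has in their place "mount" (4x4, takes a point from camera to tool coordinates, whose origin is the TCP and whose axes are the tool frame's). Camera axes: x right, y up, looking along -z (the intrinsics and any distortion apply to the point x, -y, -z); pixel columns grow to the right and rows downward; lengths in m; the calibration is good to about 2 mm. A picture is of the moment at which its call begins: read the wrist's pose just before it. camera_model takes no time and is no camera call.
- ctrl.sign_off(): hands the job in, once; it reports no verdict.
Trained networks look in the newest picture that a camera, given by its name, has taken for a name from the list of things; names that differ only in an ending like _2 or _b are one class to them, and where a whole thing is asked for, a point or a joint stands for the part that bears it (a point fixed in the world has none). Each returns a list of dicts, best first, with "conf" (0 to 1); they miss things now and then, are a little off and sometimes report something else, mostly with a low value. They report only what shows in the picture. A call takes as long as a camera call. They do not tell look-alikes from the thing itself.
- optics.boxes_of(camera, query): "at" ([row, column] in pixels, amid what is visible of it).
- optics.place_of(camera, query): "at" ([row, column] in pixels: a listed point, or the origin of a listed thing).
The state is a dict: "time": time; "qpos": joint angles; "dq": joint speeds; "joint_efforts": joint torques, N m; "eef_pos": TCP position; "tcp_rot": TCP orientation; "contact_force": force on the tool from outside, world axes, zero at the start; "wrist_torque": the same for the moment, N m; "opening": opening from 0.0 (shut) to 1.0 (fully open).
Only numpy, scipy, OpenCV 4.12 (cv2) and the standard library are available. Lean on these libraries where they do the work, as an engineer would, in place of code of your own. Each camera call takes 0.05 s, during which the arm holds its last target.

## Working session

There is one attempt and no reset: what is moved stays moved. The work goes in short steps, Python scripts to look and compute and a tool call to move; the robot and the scene stay as the last step left them, time stands still between calls to the robot, and variables do not carry over. Pictures are saved under pics/ and viewed, and the job is handed in when it is done.

Besides the shell and the picture viewer there is one more tool, called after ">>>" by a JSON object that holds its "fn" and its "kwargs", one argument or row to a line. arm_command: Moves the arm, as the interface text tells. Its arguments: {"type":"object","properties":{"increments":{"type":"array","items":{"type":"array","items":{"type":"array","items":{"type":"number"}}}},"grip":{"type":"number"},"grip_force":{"type":"number"}},"required":["increments"]}

```bash
mkdir -p pics; ls; python3 - <<'E'
from plant import sensors, optics, ctrl
import cv2
s=sensors.get_state(); print(s)
for n in ["scene","top"]:
    im=optics.read_camera(n); cv2.imwrite(f"pics/{n}0.png",im)
    for q in ["round_stake_head","square_stake_head","pin_top","pad_top","round_bezel_mid","square_bezel_mid","base"]:
        print(n,q,[(round(d['conf'],2),[round(float(v)) for v in d['at']]) for d in optics.place_of(n,q)])
E
```

```text
pics
{'time': 0.0, 'qpos': array([ 1.12101926e+00,  2.87231252e-01,  1.57816556e+00, -2.70508087e-07,
        1.27862236e+00, -1.50005219e-01]), 'dq': array([ 0.00118222,  0.00148465, -0.00104791,  0.00262551, -0.00260437,
        0.00102772]), 'joint_efforts': array([-6.54312316e-04, -4.05980229e+01, -2.92625964e+01, -1.42129807e-04,
        5.84412002e-03, -1.60505431e-05]), 'eef_pos': array([0.19901476, 0.64430584, 0.22990966]), 'tcp_rot': array([ 0.10476921,  0.69943162, -0.10640849,  0.69892492]), 'contact_force': array([-0.85263386,  0.10665281,  0.37198209]), 'wrist_torque': array([ 0.01029073, -0.03347123,  0.02567321]), 'opening': 1.002490416175474}
scene round_stake_head [(0.79, [188, 306])]
scene square_stake_head [(0.54, [176, 298])]
scene pin_top [(0.85, [281, 386]), (0.85, [242, 350])]
scene pad_top [(0.57, [164, 260]), (0.47, [274, 384])]
scene round_bezel_mid [(0.6, [272, 384])]
scene square_bezel_mid [(0.69, [272, 382]), (0.56, [163, 254])]
scene base [(0.78, [209, 303])]
top round_stake_head [(0.46, [196, 321])]
top square_stake_head [(0.58, [204, 347]), (0.46, [192, 231])]
top pin_top [(0.83, [198, 274]), (0.68, [195, 227])]
top pad_top [(0.63, [202, 345]), (0.56, [205, 404])]
top round_bezel_mid [(0.44, [193, 234])]
top square_bezel_mid [(0.39, [202, 407])]
top base []
```

View pics/scene0.png

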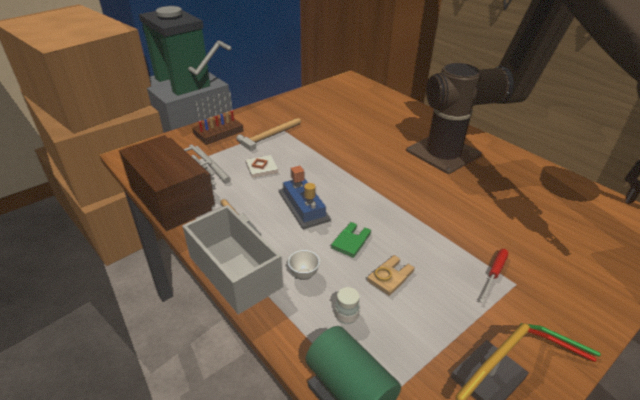

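View pics/top0.png

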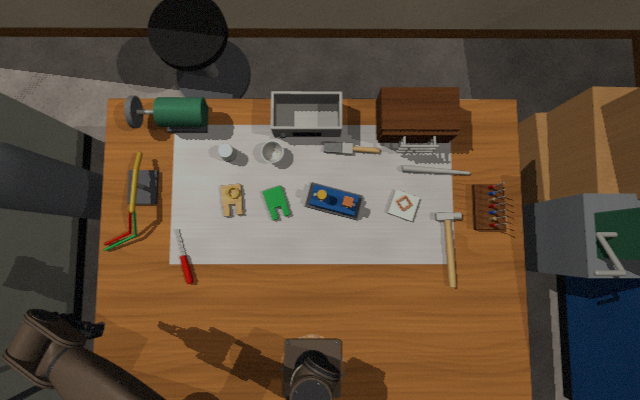

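```bash
python3 - <<'E'
import cv2
a=cv2.imread('pics/scene0.png');b=cv2.imread('pics/top0.png')
cv2.imwrite('pics/sceneC.png',cv2.resize(a[130:310,220:440],None,fx=3.2,fy=3.2,interpolation=2))
cv2.imwrite('pics/topC.png',cv2.resize(b[130:270,190:440],None,fx=3.2,fy=3.2,interpolation=2))
from plant import optics
for n in ["scene","top","wrist"]: print(n,optics.camera_model(n))
E
```

```text
scene {'camera_matrix': array([[449.7271452 ,   0.        , 317.93613855],
       [  0.        , 449.7271452 , 200.48030777],
       [  0.        ,   0.        ,   1.        ]]), 'world_from_camera': array([[-0.76960955, -0.39214414,  0.50390883,  1.21410852],
       [ 0.63843493, -0.48507808,  0.59757853,  0.75332314],
       [ 0.01009821,  0.78161515,  0.62367924,  0.85904853],
       [ 0.        ,  0.        ,  0.        ,  1.        ]])}
top {'camera_matrix': array([[423.77222857,   0.        , 320.02401277],
       [  0.        , 423.77222857, 199.61988712],
       [  0.        ,   0.        ,   1.        ]]), 'world_from_camera': array([[-6.48826225e-04,  9.94163311e-01, -1.07883689e-01,
         4.11790986e-01],
       [-9.99959199e-01,  3.27009003e-04,  9.02731553e-03,
        -1.54239350e-02],
       [ 9.00990484e-03,  1.07885145e-01,  9.94122536e-01,
         1.50116052e+00],
       [ 0.00000000e+00,  0.00000000e+00,  0.00000000e+00,
         1.00000000e+00]])}
wrist {'camera_matrix': array([[357.61366944,   0.        , 325.88696514],
       [  0.        , 357.61366944, 200.71160695],
       [  0.        ,   0.        ,   1.        ]]), 'mount': array([[-9.34209335e-04,  2.68830097e-01, -9.63187160e-01,
        -1.42525008e-01],
       [ 9.99999551e-01,  9.83990013e-05, -9.42450584e-04,
        -6.26003378e-04],
       [-1.58582428e-04, -9.63187608e-01, -2.68830068e-01,
        -6.76733922e-02],
       [ 0.00000000e+00,  0.00000000e+00,  0.00000000e+00,
         1.00000000e+00]])}
```

View pics/sceneC.png

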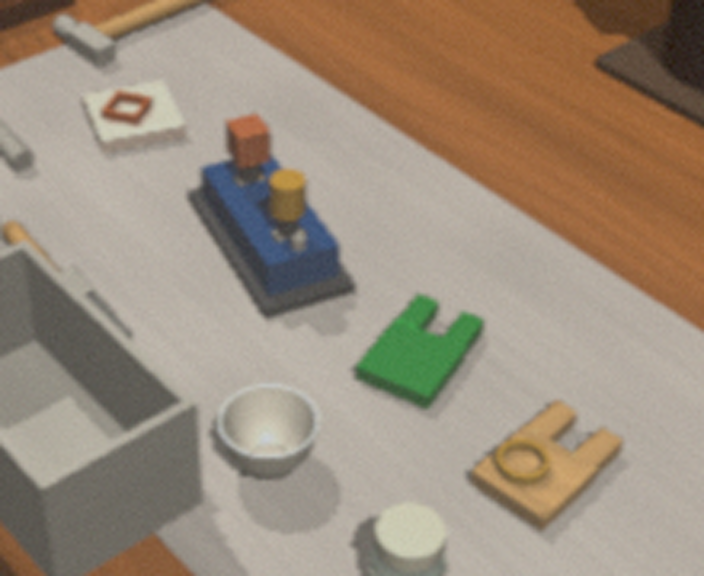

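View pics/topC.png

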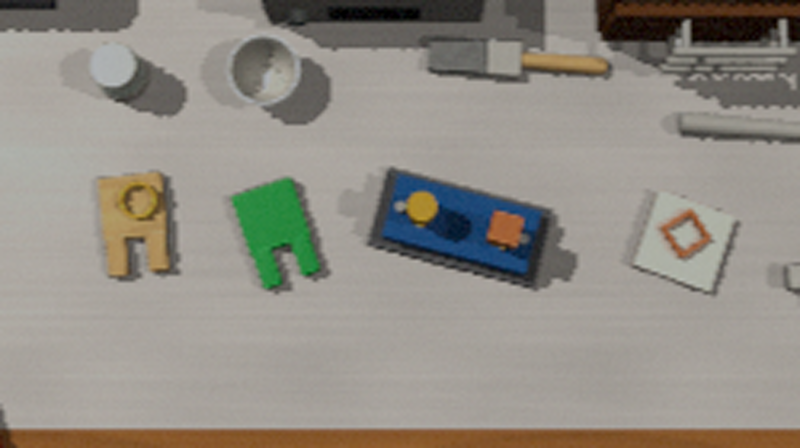

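The wooden pin (top image about (198,232)) carries the brass ring; the copper square frame is on the pale pad (205,404). So the **round** stake is wanted. These could be mistaken for it:
- The copper square stake, top (202,348), scene (176,298).
- The light guide-pillar ends, top (194,315) and (205,354).
- The brass ring, top (193,234).
- The green look-alike pin, top (200,275).

The one I want is the brass cylinder at top (196,322), scene (188,308), which both crops show clearly.

```bash
cat > h.py <<'E'
import numpy as np, cv2
from scipy.spatial.transform import Rotation as R
from plant import sensors, optics
def ray(n,rc,T=None):
    m=optics.camera_model(n);K=m['camera_matrix']
    W=m['world_from_camera'] if T is None else T@m['mount']
    u,v=rc[1],rc[0]
    d=np.array([(u-K[0,2])/K[0,0],-(v-K[1,2])/K[1,1],-1.])
    d=W[:3,:3]@d
    return W[:3,3],d/np.linalg.norm(d)
def at_z(n,rc,z,T=None):
    o,d=ray(n,rc,T); return o+d*(z-o[2])/d[2]
def tri(rays):
    A=np.zeros((3,3));b=np.zeros(3)
    for o,d in rays:
        P=np.eye(3)-np.outer(d,d);A+=P;b+=P@o
    p=np.linalg.solve(A,b);return p,[np.linalg.norm((np.eye(3)-np.outer(d,d))@(p-o)) for o,d in rays]
def proj(n,p,T=None):
    m=optics.camera_model(n);K=m['camera_matrix']
    W=m['world_from_camera'] if T is None else T@m['mount']
    q=np.linalg.inv(W)@np.r_[p,1]; return np.array([K[1,2]-K[1,1]*q[1]/-q[2],K[0,2]+K[0,0]*q[0]/-q[2]])
def tcpT():
    s=sensors.get_state();T=np.eye(4);T[:3,:3]=R.from_quat(s['tcp_rot']).as_matrix();T[:3,3]=s['eef_pos'];return T
def blob(im,lo,hi,box):
    h=cv2.cvtColor(im,cv2.COLOR_BGR2HSV);m=cv2.inRange(h,np.array(lo),np.array(hi))
    k=np.zeros_like(m);r0,r1,c0,c1=box;k[r0:r1,c0:c1]=m[r0:r1,c0:c1]
    n,l,st,c=cv2.connectedComponentsWithStats(k);
    i=1+np.argmax(st[1:,4]);return l==i,c[i][::-1],st[i]
E
python3 - <<'E'
from h import *
s=cv2.imread('pics/scene0.png');t=cv2.imread('pics/top0.png')
print(tcpT().round(3))
for nm,lo,hi,bs,bt in [("round",(18,100,90),(32,255,255),(170,215,290,325),(180,210,310,335)),("square",(3,100,90),(16,255,255),(160,190,285,315),(190,215,335,360))]:
    ms,cs,ss=blob(s,lo,hi,bs);mt,ct,st=blob(t,lo,hi,bt)
    print(nm,cs,ss,ct,st,tri([ray('scene',cs),ray('top',ct)]), at_z('top',ct,0.105))
mb,cb,sb=blob(t,(100,120,40),(125,255,255),(175,225,295,370))
ys,xs=np.nonzero(mb);rect=cv2.minAreaRect(np.c_[xs,ys].astype(np.float32));print(rect)
p=[at_z('top',b[::-1],0.048)[:2] for b in cv2.boxPoints(rect)];print(np.array(p).round(4))
E
```

```text
[[ 0.     0.295  0.955  0.199]
 [ 0.     0.955 -0.295  0.645]
 [-1.     0.     0.     0.231]
 [ 0.     0.     0.     1.   ]]
round [190.17266187 309.52517986] [305 183  10  16 139] [194.13888889 321.29166667] [317 190  10   9  72] (array([ 0.5831167 , -0.03241372,  0.09197335]), [np.float64(9.576939305768414e-05), np.float64(9.57693930577017e-05)]) [ 0.58160312 -0.0323212   0.105     ]
square [173.31012658 297.59493671] [291 166  13  16 158] [201.1011236  347.61797753] [342 196  11  11  89] (array([ 0.55908511, -0.11992215,  0.09149121]), [np.float64(0.0009728603201977844), np.float64(0.0009728603201977964)]) [ 0.55839574 -0.11957046  0.105     ]
((333.8885192871094, 199.9274444580078), (46.69805908203125, 21.035158157348633), 14.620874404907227)
[[ 0.5536  0.0106]
 [ 0.6244 -0.0076]
 [ 0.5834 -0.1638]
 [ 0.5129 -0.1448]]
```

>>> {"fn": "arm_command", "kwargs": {
  "increments": [
    [[0,-2.96,3.14,-0.002],[0,-2.96,3.14,-0.002],[0,-2.96,3.14,-0.002],[0,-2.96,3.14,-0.002],[0,-2.96,3.14,-0.002],[0,-2.96,3.14,-0.002],[0,-2.96,3.14,-0.002],[0,-2.96,3.14,-0.002],[0,-2.96,3.14,-0.002],[0,-2.96,3.14,-0.002],[0,-2.96,3.14,-0.002],[0,-2.96,3.14,-0.002],[0,-2.96,3.14,-0.002],[0,-2.96,3.14,-0.002],[0,-2.96,3.14,-0.002],[0,-2.96,3.14,-0.002],[0,-2.96,3.14,-0.002],[0,-2.96,3.14,-0.002],[0,0,0,0],[0,0,0,0]]
  ],
  "grip": 5.6,
  "grip_force": 60
}}

```text
time: 3.3
eef_pos: [0.593, -0.0241, 0.2311]
tcp_rot: [0.093, 0.701, -0.093, 0.701]
contact_force: [0.1, 1.0, -0.2]
opening: 0.656
```

```bash
python3 - <<'E'
from h import *
T=tcpT();print(T.round(4), sensors.get_state()['qpos'].round(3))
im=optics.read_camera('wrist');cv2.imwrite('pics/w1.png',im)
for q in ["round_stake_head","square_stake_head"]:
    print(q,[(round(d['conf'],2),np.round(d['at'])) for d in optics.place_of('wrist',q)])
print(proj('wrist',[.582,-.032,.0905],T),proj('wrist',[.5585,-.1197,.0905],T))
E
```

```text
[[-7.000e-04  2.610e-01  9.654e-01  5.930e-01]
 [ 6.000e-04  9.654e-01 -2.610e-01 -2.410e-02]
 [-1.000e+00  4.000e-04 -8.000e-04  2.311e-01]
 [ 0.000e+00  0.000e+00  0.000e+00  1.000e+00]] [-0.212  0.109  1.783  0.     1.251 -1.519]
round_stake_head [(0.74, array([183., 313.]))]
square_stake_head [(0.71, array([177., 200.]))]
[177.13183304 313.23164029] [177.38756417 200.72037915]
```

View pics/w1.png

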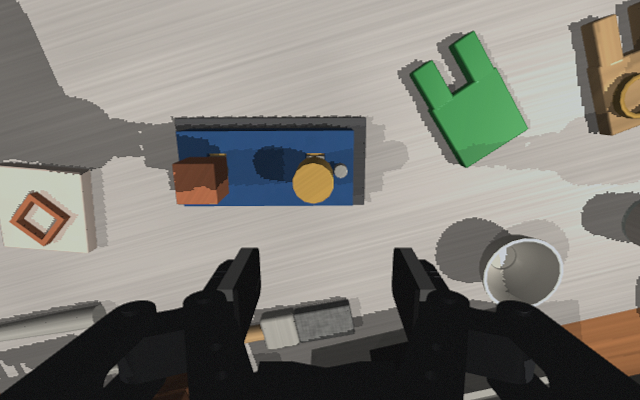

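The wrist picture shows the brass head at about (182,313) and the copper head at (182,200). The block's edges run level in the image, so the yaw fits. Next I refine the centre from the top disc.

```bash
python3 - <<'E'
from h import *
T=tcpT();im=cv2.imread('pics/w1.png')
h=cv2.cvtColor(im,cv2.COLOR_BGR2HSV)
print(h[165:206:4,313])
m,c,st=blob(im,(18,100,150),(32,255,255),(150,215,280,345));print(c,st)
ys,xs=np.nonzero(m);e=cv2.minEnclosingCircle(np.c_[xs,ys].astype(np.float32));print(e)
# model: project top rim circle
for (x,y) in [(.582,-.032),(.579,-.031),(.580,-.032)]:
    P=np.array([proj('wrist',[x+.016*np.cos(a),y+.016*np.sin(a),.108],T) for a in np.linspace(0,6.28,40)])
    Q=np.array([proj('wrist',[x+.016*np.cos(a),y+.016*np.sin(a),.073],T) for a in np.linspace(0,6.28,40)])
    A=np.r_[P,Q];print(x,y,P.min(0),P.max(0),A.min(0),A.max(0))
m2,c2,st2=blob(im,(3,60,30),(32,255,255),(150,215,280,345));print(c2,st2)
E
```

```text
[[ 20 150 191]
 [ 19 150 184]
 [ 20 151 182]
 [ 20 152 188]
 [ 19 152 185]
 [ 19 151 183]
 [ 19 151 183]
 [ 20 152 184]
 [ 19 151 191]
 [ 19 153 190]
 [108  91 137]]
[182.78913738 312.65734824] [ 293  163   40   40 1252]
((312.5946960449219, 182.83572387695312), 20.263898849487305)
0.582 -0.032 [161.16518739 290.62735277] [202.23199886 332.62584327] [154.43160468 290.62735277] [202.23199886 332.62584327]
0.579 -0.031 [156.96631028 290.76523891] [198.29040454 332.8947025 ] [150.68453784 290.76523891] [198.29040454 332.8947025 ]
0.58 -0.032 [158.5991496  289.87585045] [199.8232063  331.95622002] [152.1413479  289.87585045] [199.8232063  331.95622002]
[179.20554124 313.23324742] [ 292  153   42   51 1552]
```

>>> {"fn": "arm_command", "kwargs": {
  "increments": [
    [[0,-0.35,-0.27,0],[1.0,-0.35,-0.27,0],[2.0,-0.34,-0.27,0],[2,0,0,0],[2,0,0,0],[2,0,0,0],[2,0,0,0],[1,0,0,0],[0,0,0,0],[0,0,0,0]]
  ]
}}

```text
time: 4.7
eef_pos: [0.5835, -0.0325, 0.1122]
tcp_rot: [0.093, 0.7, -0.093, 0.702]
contact_force: [0.3, -0.5, -0.2]
opening: 0.659
```

```bash
python3 - <<'E'
from h import *
T=tcpT();print(T[:3,3].round(4))
im=optics.read_camera('wrist');cv2.imwrite('pics/w2.png',im)
m,c,st=blob(im,(18,90,120),(32,255,255),(100,300,230,420));print(c,st)
ys,xs=np.nonzero(m);e=cv2.minEnclosingCircle(np.c_[xs,ys].astype(np.float32));print(e, proj('wrist',[.5825,-.032,.108],T))
E
```

```text
[ 0.5835 -0.0325  0.1122]
[279.86458333 325.92881944] [297 271  59  18 576]
((326.0, 273.0), 29.06898307800293) [256.18229825 327.44186534]
```

View pics/w2.png

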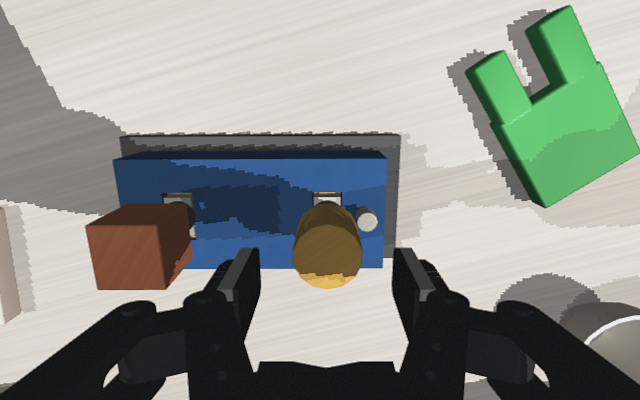

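The brass head sits midway between the fingers (column about 328, predicted 327), and the fingers clear the neighbouring pillar and the copper stake. I'll lower and close.

>>> {"fn": "arm_command", "kwargs": {
  "increments": [
    [[1.4,0,0,0],[1.4,0,0,0],[1.4,0,0,0],[0,0,0,0],[0,0,0,0]]
  ]
}}

```text
time: 5.38
eef_pos: [0.583, -0.0324, 0.0693]
tcp_rot: [0.093, 0.701, -0.093, 0.701]
contact_force: [0.0, -0.6, -0.0]
opening: 0.653
```

>>> {"fn": "arm_command", "kwargs": {
  "increments": [
    [[0,0,0,0],[0,0,0,0],[0,0,0,0],[0,0,0,0],[0,0,0,0],[0,0,0,0]]
  ],
  "grip": 2.0,
  "grip_force": 60
}}

```text
time: 6.12
eef_pos: [0.5836, -0.0322, 0.0702]
tcp_rot: [0.093, 0.7, -0.093, 0.702]
contact_force: [-0.6, 2.0, 6.5]
opening: 0.364
```

```bash
python3 - <<'E'
from h import *
s=sensors.get_state();print(s['eef_pos'].round(4),s['contact_force'].round(2),s['wrist_torque'].round(2),s['opening'],s['qpos'].round(3))
cv2.imwrite('pics/w3.png',optics.read_camera('wrist'))
im=optics.read_camera('scene');cv2.imwrite('pics/s3.png',cv2.resize(im[140:240,240:370],None,fx=6,fy=6,interpolation=2))
E
```

```text
[ 0.5836 -0.0322  0.0702] [-0.65  2.01  6.47] [ 0.45  0.01 -0.  ] 0.36409026187403465 [-2.290e-01  2.730e-01  1.913e+00  1.000e-03  9.540e-01 -1.536e+00]
```

View pics/w3.png

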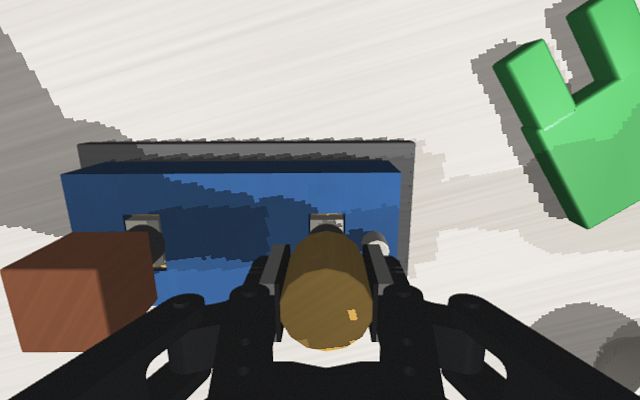

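View pics/s3.png

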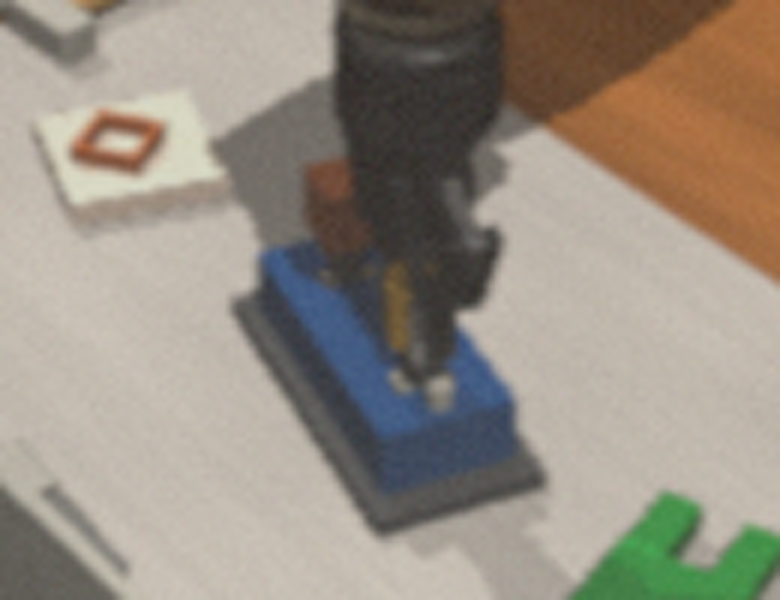

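The brass head is held between the pads (opening 31 mm, only light forces), and both stakes and the block are undisturbed. I'll make a first half-swing and read its effect.

>>> {"fn": "arm_command", "kwargs": {
  "increments": [
    [[0,0,0.16,0],[-0.02,0,0.16,0],[-0.02,0,0.16,0],[-0.02,0,0.16,0],[0,0,0,0]]
  ]
}}

```text
time: 6.85
eef_pos: [0.5851, -0.0326, 0.0701]
tcp_rot: [0.093, 0.705, -0.092, 0.696]
contact_force: [-10.7, 4.2, 14.0]
opening: 0.363
```

```bash
python3 - <<'E'
from h import *
s=sensors.get_state();print(s['eef_pos'].round(4),s['contact_force'].round(2),s['wrist_torque'].round(2),s['opening'])
z=tcpT()[:3,2];print('along z',(s['eef_pos']-[0.5836,-.0322,.0702])@z)
cv2.imwrite('pics/w4.png',optics.read_camera('wrist'))
E
```

```text
[ 0.5851 -0.0326  0.0701] [-10.74   4.22  14.05] [ 0.91  2.15 -0.01] 0.36331068988874726
along z 0.0015780528477978826
```

View pics/w4.png

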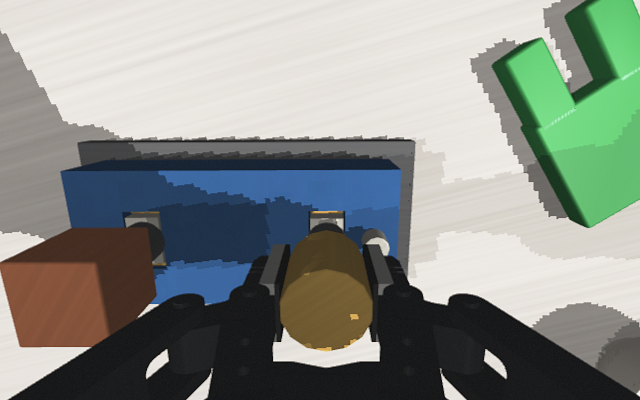

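>>> {"fn": "arm_command", "kwargs": {
  "increments": [
    [[-0.02,0,0.1,0],[-0.02,0,0.1,0],[0,0,0.1,0],[0,0,0,0],[0,0,0,0]]
  ]
}}

```text
time: 7.52
eef_pos: [0.5865, -0.033, 0.0702]
tcp_rot: [0.093, 0.707, -0.092, 0.695]
contact_force: [-13.5, 5.2, 14.7]
opening: 0.361
```

```bash
cat > st.py <<'E'
from h import *
s=sensors.get_state();print(s['time'],s['eef_pos'].round(4),s['contact_force'].round(2),s['wrist_torque'].round(2),s['opening'].__round__(3))
T=tcpT();print('rel tool xyz mm',((s['eef_pos']-[0.5836,-.0322,.0702])@np.array([[0,.261,.9654],[0,.9654,-.261],[-1,0,0]])*1000).round(2),'tool tilt mrad',(T[2,1:]*1000).round(1))
E
python3 st.py
```

```text
7.525 [ 0.5865 -0.033   0.0702] [-13.54   5.21  14.71] [ 0.98  2.75 -0.  ] 0.361
rel tool xyz mm [0.05 0.01 2.97] tool tilt mrad [ -0.4 -17.2  70.2]
```

>>> {"fn": "arm_command", "kwargs": {
  "increments": [
    [[-0.05,0,0.17,0],[-0.05,0,0.17,0],[-0.05,0,0.16,0],[-0.05,0,0,0],[0,0,0,0]]
  ]
}}

```text
time: 8.15
eef_pos: [0.5903, -0.034, 0.0699]
tcp_rot: [0.094, 0.708, -0.092, 0.694]
contact_force: [-11.4, 4.5, 7.3]
opening: 0.361
```

```bash
python3 st.py; python3 - <<'E'
from h import *
cv2.imwrite('pics/w5.png',optics.read_camera('wrist'))
im=optics.read_camera('scene');cv2.imwrite('pics/s5.png',cv2.resize(im[140:240,240:370],None,fx=6,fy=6,interpolation=2))
E
```

```text
8.15 [ 0.5903 -0.034   0.0699] [-11.37   4.48   7.29] [ 0.92  2.24 -0.08] 0.361
rel tool xyz mm [0.28 0.03 6.94] tool tilt mrad [ -0.2 -19.   69.9]
```

View pics/w5.png

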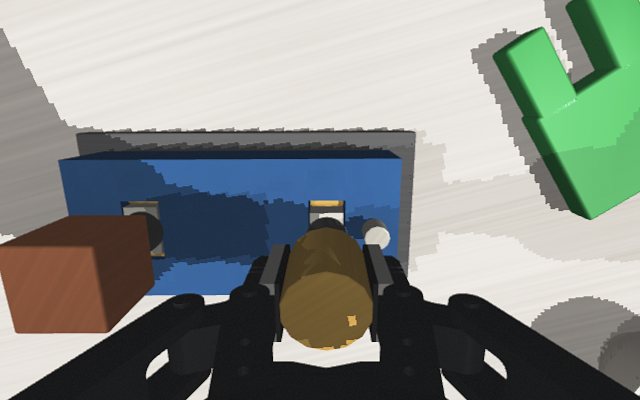

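View pics/s5.png

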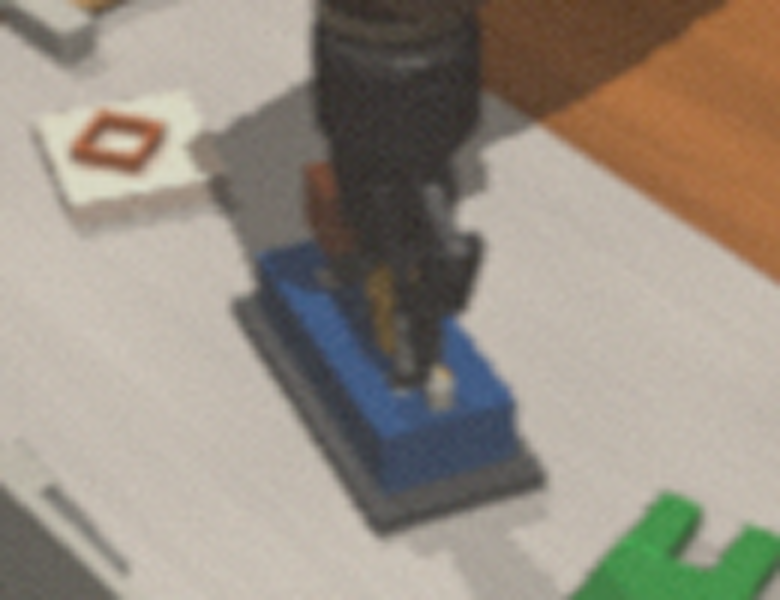

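>>> {"fn": "arm_command", "kwargs": {
  "increments": [
    [[-0.02,0,-0.28,0],[-0.02,0,-0.28,0],[-0.02,0,-0.28,0],[-0.02,0,-0.28,0],[-0.02,0,-0.28,0],[-0.02,0,-0.28,0],[-0.02,0,-0.2,0]]
  ]
}}

```text
time: 9.12
eef_pos: [0.5831, -0.0323, 0.0742]
tcp_rot: [0.093, 0.696, -0.094, 0.706]
contact_force: [9.3, 1.0, -13.5]
opening: 0.36
```

```bash
python3 st.py
```

```text
9.125 [ 0.5831 -0.0323  0.0742] [  9.34   0.98 -13.49] [ 0.18 -2.17 -0.04] 0.36
rel tool xyz mm [-3.99 -0.22 -0.5 ] tool tilt mrad [ 1.2 14.  74.2]
```

```bash
python3 - <<'E'
from h import *
cv2.imwrite('pics/w6.png',optics.read_camera('wrist'))
im=optics.read_camera('scene');cv2.imwrite('pics/s6.png',cv2.resize(im[140:240,240:370],None,fx=6,fy=6,interpolation=2))
E
```

```text
(no output)
```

View pics/w6.png

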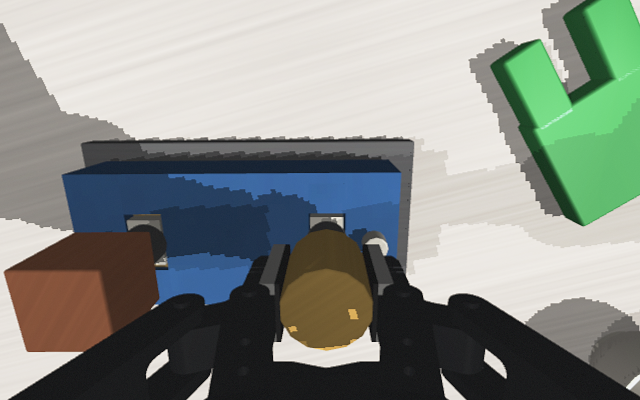

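View pics/s6.png

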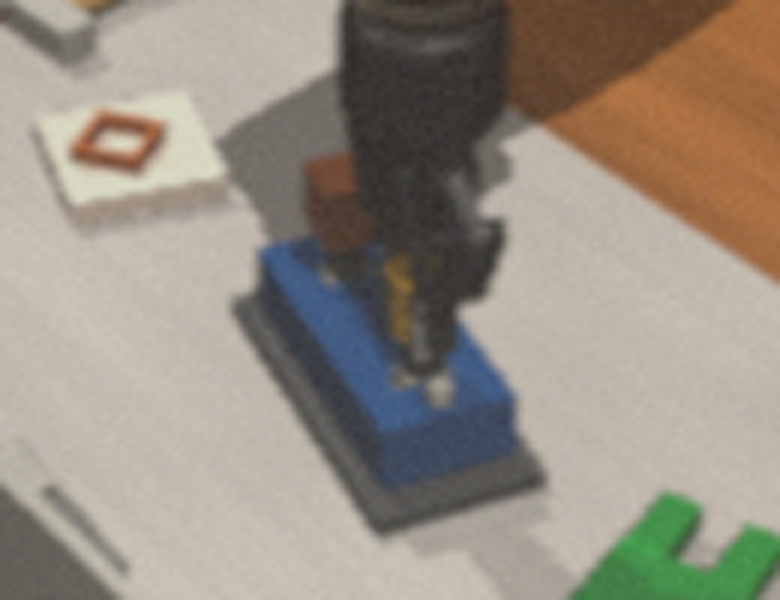

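```bash
cat > lift.py <<'E'
import cv2,numpy as np,sys
def prof(f):
    im=cv2.imread(f).astype(float); 
    b=im[:,:,0]-im[:,:,2]
    out=[]
    # lower edge of the front face & upper far-left edge
    for x in range(390,505,6):
        col=b[440:545,x]; t=45
        i=np.nonzero(col>t)[0]; out.append(440+i[-1] if len(i) else np.nan)
    return np.array(out)
r=prof('pics/s3.png')
for f in sys.argv[1:]:
    d=prof(f)-r; print(f,'edge shift zoom px (up neg)',np.nanmedian(d),d.mean().round(2),'-> lift mm',round(-d.mean()/6/450*1.03*1000/0.78,2))
E
python3 lift.py pics/s5.png pics/s6.png
python3 - <<'E'
from h import *
p=np.array([.56,.01,.012]);print(proj('scene',p),proj('scene',p+[0,0,.01]))
E
```

```text
pics/s5.png edge shift zoom px (up neg) nan nan -> lift mm nan
pics/s6.png edge shift zoom px (up neg) nan nan -> lift mm nan
[216.01980127 324.94442346] [213.38199117 325.01319939]lift.py:13: RuntimeWarning: All-NaN slice encountered
  d=prof(f)-r; print(f,'edge shift zoom px (up neg)',np.nanmedian(d),d.mean().round(2),'-> lift mm',round(-d.mean()/6/450*1.03*1000/0.78,2))
```

```bash
cat > lift.py <<'E'
import cv2,numpy as np,sys
def g(f): return cv2.imread(f).astype(np.float32)
r=g('pics/s3.png')
def edge(im):
    b=im[:,:,0]-im[:,:,2]; out=[]
    for x in range(395,505,4):
        c=cv2.GaussianBlur(b[:,x:x+1],(1,9),0)[:,0]; 
        yb=int(493-(x-395)*0.26); seg=c[yb-35:yb+35]
        hi,lo=seg[:20].mean(),seg[50:].mean(); t=(hi+lo)/2
        i=np.nonzero(seg>t)[0][-1]; out.append(yb-35+i+(seg[i]-t)/(seg[i]-seg[min(i+1,69)]+1e-6))
    return np.array(out)
e0=edge(r)
for f in sys.argv[1:]:
    im=g(f); d=edge(im)-e0
    print(f,'block lift mm', round(-np.median(d)/1.58,2))
E
python3 lift.py pics/s3.png pics/s5.png pics/s6.png
```

```text
pics/s3.png block lift mm -0.0
pics/s5.png block lift mm 0.16
pics/s6.png block lift mm 2.84
```

The block is being lifted about 2.8 mm: the back-swing raises the tool. I'll lower at once and then manage the pull by force.

>>> {"fn": "arm_command", "kwargs": {
  "increments": [
    [[0.2,0,-0.1,0],[0.15,0,-0.1,0]]
  ]
}}

```text
time: 9.48
eef_pos: [0.5826, -0.0321, 0.0715]
tcp_rot: [0.093, 0.695, -0.094, 0.707]
contact_force: [12.7, 1.1, -9.5]
opening: 0.361
```

```bash
cat >> st.py <<'E'
import sys,subprocess
if len(sys.argv)>1:
    im=optics.read_camera('scene');cv2.imwrite(f'pics/s{sys.argv[1]}.png',cv2.resize(im[140:240,240:370],None,fx=6,fy=6,interpolation=2))
    subprocess.run(['python3','lift.py',f'pics/s{sys.argv[1]}.png'])
E
python3 st.py 7
```

```text
pics/s7.png block lift mm -0.1
9.475 [ 0.5826 -0.0321  0.0715] [12.74  1.08 -9.48] [ 0.05 -2.57 -0.04] 0.361
rel tool xyz mm [-1.31 -0.21 -1.03] tool tilt mrad [ 1.4 17.8 71.5]
```

>>> {"fn": "arm_command", "kwargs": {
  "increments": [
    [[0.02,0,-0.25,0],[0.02,0,-0.25,0],[0,0,-0.2,0]]
  ]
}}

```text
time: 9.9
eef_pos: [0.5769, -0.0307, 0.0728]
tcp_rot: [0.093, 0.694, -0.094, 0.708]
contact_force: [9.6, 1.5, -6.2]
opening: 0.358
```

```bash
python3 st.py 8
```

```text
pics/s8.png block lift mm 0.05
9.9 [ 0.5769 -0.0307  0.0728] [ 9.64  1.48 -6.22] [ 0.3  -1.92  0.01] 0.358
rel tool xyz mm [-2.6  -0.28 -6.87] tool tilt mrad [ 1.2 20.  72.8]
```

>>> {"fn": "arm_command", "kwargs": {
  "increments": [
    [[-0.03,0,0.28,0],[-0.03,0,0.28,0],[-0.03,0,0.28,0],[-0.04,0,0.28,0],[-0.04,0,0.28,0]]
  ]
}}

```text
time: 10.58
eef_pos: [0.5817, -0.0319, 0.0722]
tcp_rot: [0.093, 0.703, -0.093, 0.699]
contact_force: [-6.3, 3.3, 8.9]
opening: 0.358
```

```bash
python3 st.py
```

```text
10.575 [ 0.5817 -0.0319  0.0722] [-6.33  3.25  8.91] [ 0.87  1.29 -0.02] 0.358
rel tool xyz mm [-2.05 -0.18 -1.94] tool tilt mrad [-0.1 -6.6 72.2]
```

>>> {"fn": "arm_command", "kwargs": {
  "increments": [
    [[-0.12,0,0.28,0],[-0.12,0,0.28,0],[-0.1,0,0.28,0]]
  ]
}}

```text
time: 10.95
eef_pos: [0.5835, -0.0324, 0.0722]
tcp_rot: [0.094, 0.71, -0.092, 0.692]
contact_force: [-15.7, 6.8, 6.2]
opening: 0.362
```

```bash
python3 st.py 9
```

```text
pics/s9.png block lift mm -0.06
10.95 [ 0.5835 -0.0324  0.0722] [-15.73   6.77   6.23] [ 1.36  3.07 -0.02] 0.362
rel tool xyz mm [-1.99 -0.18 -0.09] tool tilt mrad [ -0.8 -24.4  72.2]
```

>>> {"fn": "arm_command", "kwargs": {
  "increments": [
    [[-0.1,0,0.25,0],[-0.1,0,0.2,0],[-0.08,0,0.15,0]]
  ]
}}

```text
time: 11.38
eef_pos: [0.5875, -0.0335, 0.0726]
tcp_rot: [0.094, 0.711, -0.092, 0.691]
contact_force: [-13.7, 5.5, -0.4]
opening: 0.359
```

```bash
python3 st.py 10
```

```text
pics/s10.png block lift mm 0.19
11.375 [ 0.5875 -0.0335  0.0726] [-13.74   5.45  -0.43] [ 1.24  2.79 -0.06] 0.359
rel tool xyz mm [-2.35 -0.25  4.08] tool tilt mrad [ -1.  -28.3  72.6]
```

>>> {"fn": "arm_command", "kwargs": {
  "increments": [
    [[-0.08,0,0.15,0],[-0.06,0,0.15,0],[-0.03,0,0.0,0]]
  ]
}}

```text
time: 11.8
eef_pos: [0.59, -0.0342, 0.073]
tcp_rot: [0.094, 0.711, -0.092, 0.691]
contact_force: [-12.0, 5.4, -5.2]
opening: 0.361
```

```bash
python3 st.py 11
```

```text
pics/s11.png block lift mm 0.03
11.8 [ 0.59   -0.0342  0.073 ] [-12.04   5.41  -5.19] [1.1  2.27 0.01] 0.361
rel tool xyz mm [-2.78 -0.24  6.7 ] tool tilt mrad [ -1.  -28.6  73. ]
```

>>> {"fn": "arm_command", "kwargs": {
  "increments": [
    [[0.08,0,-0.28,0],[0.08,0,-0.28,0],[0.08,0,-0.28,0],[0.08,0,-0.28,0],[0.07,0,-0.28,0],[0.07,0,-0.28,0]]
  ]
}}

```text
time: 12.6
eef_pos: [0.5848, -0.0329, 0.0741]
tcp_rot: [0.093, 0.7, -0.093, 0.702]
contact_force: [6.1, 1.7, -13.0]
opening: 0.36
```

```bash
python3 st.py
```

```text
12.6 [ 0.5848 -0.0329  0.0741] [  6.12   1.71 -13.03] [ 0.34 -1.24 -0.06] 0.36
rel tool xyz mm [-3.86 -0.39  1.38] tool tilt mrad [ 0.1  3.7 74.1]
```

>>> {"fn": "arm_command", "kwargs": {
  "increments": [
    [[0.15,0,-0.28,0],[0.12,0,-0.28,0],[0.08,0,-0.28,0]]
  ]
}}

```text
time: 12.98
eef_pos: [0.5823, -0.0324, 0.0744]
tcp_rot: [0.093, 0.694, -0.094, 0.708]
contact_force: [9.4, 2.2, -7.2]
opening: 0.363
```

```bash
python3 st.py 12
```

```text
pics/s12.png block lift mm -0.04
12.975 [ 0.5823 -0.0324  0.0744] [ 9.38  2.17 -7.18] [ 0.49 -1.98  0.06] 0.363
rel tool xyz mm [-4.22 -0.5  -1.21] tool tilt mrad [ 0.6 18.9 74.4]
```

>>> {"fn": "arm_command", "kwargs": {
  "increments": [
    [[0,0,-0.27,0],[0.0,0,-0.27,0],[0.0,0,-0.2,0]]
  ]
}}

```text
time: 13.4
eef_pos: [0.5768, -0.0309, 0.0757]
tcp_rot: [0.092, 0.693, -0.094, 0.709]
contact_force: [14.2, -1.9, -11.8]
opening: 0.361
```

```bash
python3 st.py 13
```

```text
pics/s13.png block lift mm 0.1
13.4 [ 0.5768 -0.0309  0.0757] [ 14.21  -1.91 -11.78] [-0.12 -2.9  -0.01] 0.361
rel tool xyz mm [-5.47 -0.55 -6.94] tool tilt mrad [ 0.6 23.2 75.7]
```

>>> {"fn": "arm_command", "kwargs": {
  "increments": [
    [[-0.04,0,0.28,0],[-0.08,0,0.28,0],[-0.1,0,0.28,0],[-0.1,0,0.28,0],[-0.1,0,0.28,0],[-0.1,0,0.28,0]]
  ]
}}

```text
time: 14.2
eef_pos: [0.5826, -0.0324, 0.0763]
tcp_rot: [0.093, 0.704, -0.093, 0.698]
contact_force: [-6.6, 2.8, 1.2]
opening: 0.356
```

```bash
python3 st.py
```

```text
14.2 [ 0.5826 -0.0324  0.0763] [-6.57  2.77  1.16] [0.64 1.29 0.03] 0.356
rel tool xyz mm [-6.1  -0.46 -0.92] tool tilt mrad [-0.7 -7.8 76.3]
```

>>> {"fn": "arm_command", "kwargs": {
  "increments": [
    [[-0.12,0,0.28,0],[-0.12,0,0.28,0],[-0.1,0,0.28,0],[-0.08,0,0.28,0]]
  ]
}}

```text
time: 14.7
eef_pos: [0.5889, -0.034, 0.0774]
tcp_rot: [0.093, 0.708, -0.092, 0.694]
contact_force: [-9.3, 4.2, -3.5]
opening: 0.356
```

```bash
python3 st.py 14
```

```text
pics/s14.png block lift mm 0.1
14.7 [ 0.5889 -0.034   0.0774] [-9.3   4.17 -3.49] [0.79 1.83 0.  ] 0.356
rel tool xyz mm [-7.17 -0.33  5.62] tool tilt mrad [ -0.9 -19.9  77.4]
```

>>> {"fn": "arm_command", "kwargs": {
  "increments": [
    [[-0.05,0,0.2,0],[-0.02,0,0.0,0]]
  ]
}}

```text
time: 15.0
eef_pos: [0.5901, -0.0343, 0.0775]
tcp_rot: [0.093, 0.709, -0.092, 0.693]
contact_force: [-10.2, 4.9, -2.9]
opening: 0.36
```

```bash
python3 st.py 15; python3 -c "
from h import *
cv2.imwrite('pics/w15.png',optics.read_camera('wrist'))"
```

```text
pics/s15.png block lift mm 0.09
15.0 [ 0.5901 -0.0343  0.0775] [-10.18   4.91  -2.93] [ 0.88  2.23 -0.  ] 0.36
rel tool xyz mm [-7.32 -0.32  6.86] tool tilt mrad [ -1.  -22.1  77.5]
```

View pics/w15.png

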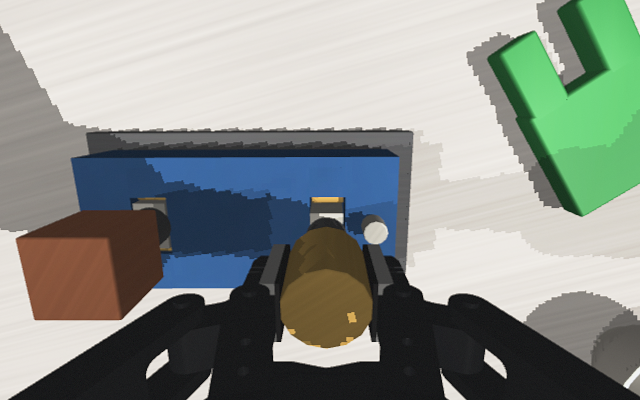

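View pics/s15.png

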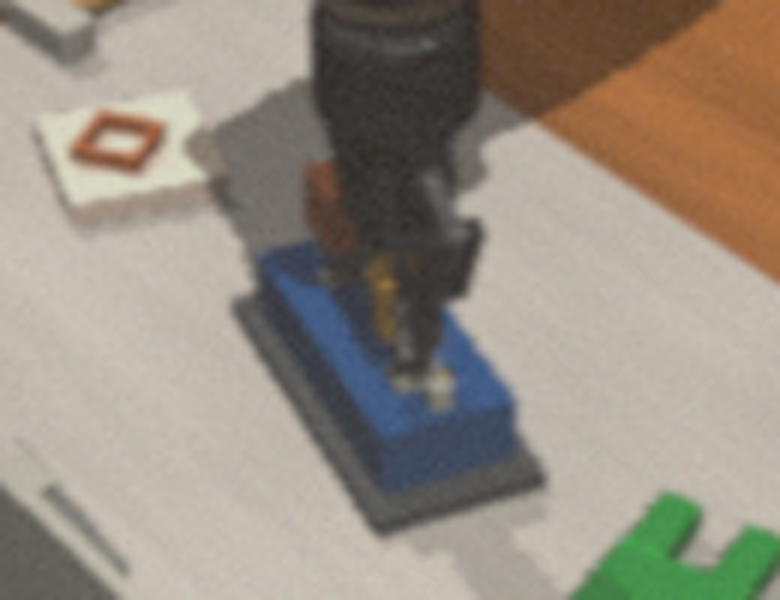

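>>> {"fn": "arm_command", "kwargs": {
  "increments": [
    [[0.09,0,-0.28,0],[0.09,0,-0.28,0],[0.09,0,-0.28,0],[0.09,0,-0.28,0],[0.09,0,-0.28,0],[0.09,0,-0.28,0]]
  ]
}}

```text
time: 15.85
eef_pos: [0.5847, -0.033, 0.0779]
tcp_rot: [0.093, 0.698, -0.093, 0.704]
contact_force: [6.0, 0.8, -2.3]
opening: 0.357
```

```bash
python3 st.py 16
```

```text
pics/s16.png block lift mm 0.11
15.85 [ 0.5847 -0.033   0.0779] [ 6.02  0.83 -2.33] [ 0.   -1.21 -0.02] 0.357
rel tool xyz mm [-7.73 -0.46  1.3 ] tool tilt mrad [ 0.2  9.6 77.9]
```

>>> {"fn": "arm_command", "kwargs": {
  "increments": [
    [[0.04,0,-0.28,0],[0.02,0,-0.28,0],[0.0,0,-0.28,0],[0.0,0,-0.28,0]]
  ]
}}

```text
time: 16.4
eef_pos: [0.5779, -0.0312, 0.0793]
tcp_rot: [0.093, 0.693, -0.094, 0.708]
contact_force: [10.9, -0.4, -4.6]
opening: 0.36
```

```bash
python3 st.py 17
```

```text
pics/s17.png block lift mm 0.12
16.4 [ 0.5779 -0.0312  0.0793] [10.91 -0.39 -4.64] [-0.04 -1.97  0.07] 0.36
rel tool xyz mm [-9.06 -0.52 -5.78] tool tilt mrad [ 0.6 21.  79.3]
```

>>> {"fn": "arm_command", "kwargs": {
  "increments": [
    [[0,0,-0.2,0],[0,0,0,0],[-0.05,0,0.28,0],[-0.08,0,0.28,0],[-0.1,0,0.28,0],[-0.1,0,0.28,0],[-0.09,0,0.28,0],[-0.09,0,0.28,0]]
  ]
}}

```text
time: 17.45
eef_pos: [0.5822, -0.0323, 0.0794]
tcp_rot: [0.093, 0.704, -0.093, 0.698]
contact_force: [-5.1, 2.3, 0.2]
opening: 0.362
```

```bash
python3 st.py 18
```

```text
pics/s18.png block lift mm -0.04
17.45 [ 0.5822 -0.0323  0.0794] [-5.14  2.26  0.16] [ 0.44  1.07 -0.06] 0.362
rel tool xyz mm [-9.15 -0.43 -1.34] tool tilt mrad [-0.6 -8.5 79.4]
```

>>> {"fn": "arm_command", "kwargs": {
  "increments": [
    [[-0.1,0,0.28,0],[-0.09,0,0.28,0],[-0.08,0,0.28,0],[-0.06,0,0.28,0],[-0.02,0,0.15,0],[0,0,0,0]]
  ]
}}

```text
time: 18.25
eef_pos: [0.5907, -0.0344, 0.0806]
tcp_rot: [0.093, 0.708, -0.092, 0.694]
contact_force: [-9.9, 2.7, 0.9]
opening: 0.36
```

```bash
python3 st.py 19
```

```text
pics/s19.png block lift mm -0.02
18.25 [ 0.5907 -0.0344  0.0806] [-9.93  2.68  0.94] [ 0.64  1.96 -0.02] 0.36
rel tool xyz mm [-10.36  -0.3    7.48] tool tilt mrad [ -0.7 -19.   80.6]
```

>>> {"fn": "arm_command", "kwargs": {
  "increments": [
    [[0.08,0,-0.28,0],[0.08,0,-0.28,0],[0.08,0,-0.28,0],[0.07,0,-0.28,0],[0.07,0,-0.28,0],[0.06,0,-0.28,0],[0.03,0,-0.28,0],[0.0,0,-0.28,0]]
  ]
}}

```text
time: 19.3
eef_pos: [0.5814, -0.032, 0.0822]
tcp_rot: [0.093, 0.695, -0.094, 0.707]
contact_force: [11.3, -2.5, -5.7]
opening: 0.357
```

```bash
python3 st.py 20
```

```text
pics/s20.png block lift mm -0.08
19.3 [ 0.5814 -0.032   0.0822] [11.28 -2.49 -5.66] [-0.31 -2.37 -0.03] 0.357
rel tool xyz mm [-11.98  -0.41  -2.21] tool tilt mrad [ 0.6 17.1 82.2]
```

>>> {"fn": "arm_command", "kwargs": {
  "increments": [
    [[0.0,0,-0.28,0],[0.0,0,-0.28,0],[0,0,-0.1,0],[0,0,0,0]]
  ]
}}

```text
time: 19.85
eef_pos: [0.5757, -0.0305, 0.0833]
tcp_rot: [0.092, 0.694, -0.094, 0.708]
contact_force: [8.4, -0.6, -1.4]
opening: 0.356
```

```bash
python3 st.py 21
```

```text
pics/s21.png block lift mm 0.13
19.85 [ 0.5757 -0.0305  0.0833] [ 8.41 -0.57 -1.39] [-0.31 -1.96  0.02] 0.356
rel tool xyz mm [-13.05  -0.46  -8.06] tool tilt mrad [ 0.5 18.7 83.3]
```

>>> {"fn": "arm_command", "kwargs": {
  "increments": [
    [[-0.05,0,0.28,0],[-0.08,0,0.28,0],[-0.1,0,0.28,0],[-0.1,0,0.28,0],[-0.09,0,0.28,0],[-0.09,0,0.28,0],[0,0,0,0]]
  ]
}}

```text
time: 20.78
eef_pos: [0.5807, -0.0318, 0.0838]
tcp_rot: [0.093, 0.706, -0.092, 0.696]
contact_force: [-8.8, 1.5, 10.1]
opening: 0.362
```

```bash
python3 st.py 22
```

```text
pics/s22.png block lift mm 0.11
20.775 [ 0.5807 -0.0318  0.0838] [-8.76  1.53 10.12] [ 0.49  1.8  -0.05] 0.362
rel tool xyz mm [-13.61  -0.36  -2.94] tool tilt mrad [ -1.  -15.4  83.8]
```

>>> {"fn": "arm_command", "kwargs": {
  "increments": [
    [[-0.12,0,0.28,0],[-0.12,0,0.28,0],[-0.1,0,0.28,0],[-0.06,0,0.1,0],[0,0,0,0]]
  ]
}}

```text
time: 21.45
eef_pos: [0.587, -0.0334, 0.0852]
tcp_rot: [0.093, 0.709, -0.092, 0.693]
contact_force: [-9.8, 2.7, 5.6]
opening: 0.362
```

```bash
python3 st.py 23
```

```text
pics/s23.png block lift mm 0.01
21.45 [ 0.587  -0.0334  0.0852] [-9.82  2.7   5.56] [ 0.59  2.24 -0.03] 0.362
rel tool xyz mm [-14.97  -0.32   3.58] tool tilt mrad [ -1.  -22.6  85.2]
```

>>> {"fn": "arm_command", "kwargs": {
  "increments": [
    [[0.02,0,-0.25,0],[0.02,0,-0.25,0],[0.02,0,-0.2,0],[0,0,-0.2,0],[0,0,0,0]]
  ]
}}

```text
time: 22.12
eef_pos: [0.5863, -0.0335, 0.088]
tcp_rot: [0.093, 0.7, -0.093, 0.702]
contact_force: [-0.4, 0.1, -2.5]
opening: 0.36
```

```bash
python3 st.py 24;  python3 -c "
from h import *
cv2.imwrite('pics/w24.png',optics.read_camera('wrist'))"
```

```text
pics/s24.png block lift mm 0.22
22.125 [ 0.5863 -0.0335  0.088 ] [-0.38  0.11 -2.52] [-0.   0.  -0.1] 0.36
rel tool xyz mm [-17.79  -0.51   2.97] tool tilt mrad [-0.2  1.6 88. ]
```

View pics/w24.png

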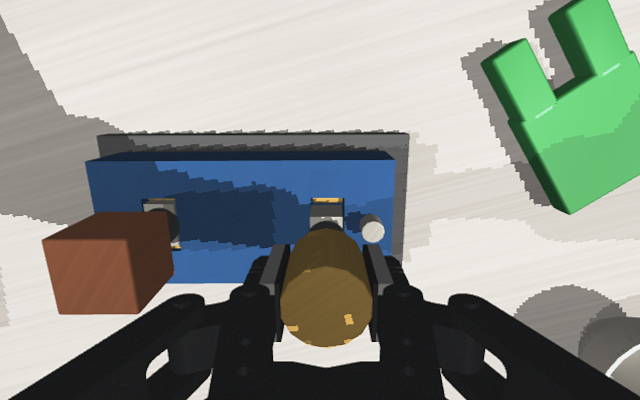

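View pics/s24.png

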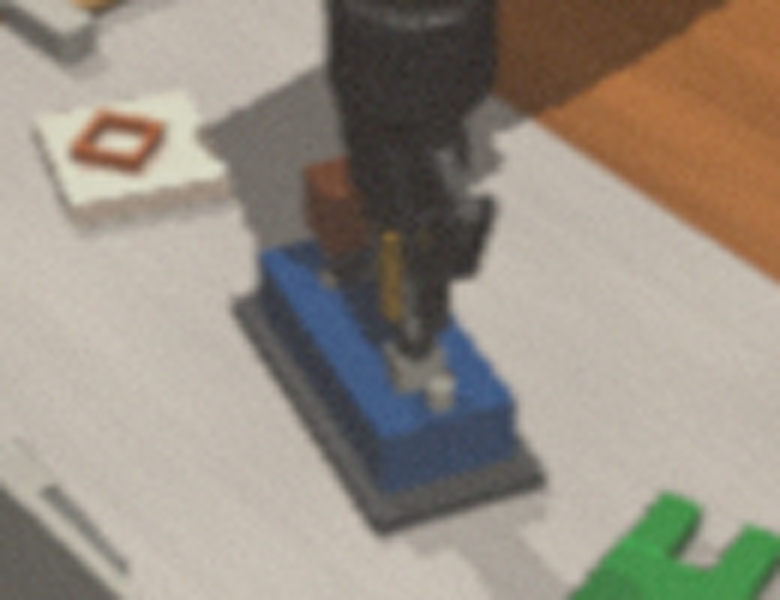

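```bash
python3 - <<'E'
import cv2,numpy as np
a=[cv2.imread(f'pics/w{k}.png')[190:360,260:390] for k in (3,24)]
a=[cv2.convertScaleAbs(cv2.resize(x,None,fx=3,fy=3,interpolation=2),alpha=1.6,beta=20) for x in a]
cv2.imwrite('pics/cmp.png',np.hstack(a))
E
```

```text
(no output)
```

View pics/cmp.png

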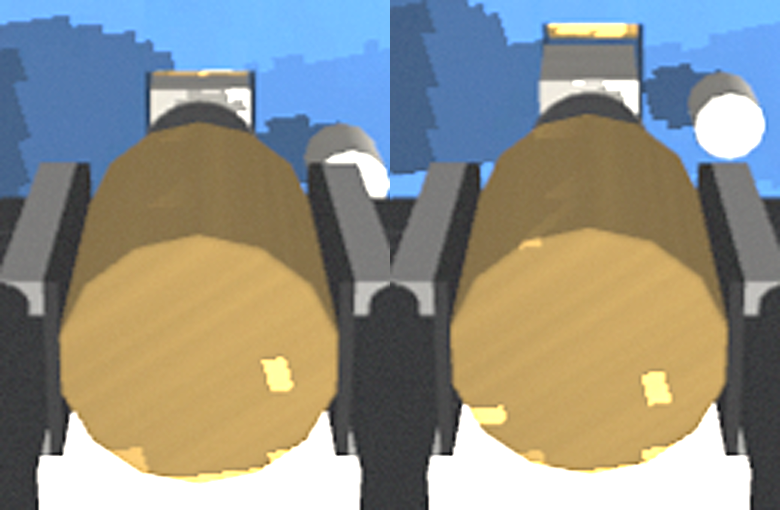

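```bash
cat > fit.py <<'E'
from h import *
from scipy.optimize import least_squares
K=optics.camera_model('wrist')
P=np.array([[.016,.082],[-.016,.082],[-.016,.047],[-.012,.022]])
def rows(p,mounttilt=0):
    X,Z,th=p # in tool frame: X along tool z of grasp centre, Z: stake foot-> along -tool x ; th tilt of stake relative to tool
    # stake frame pivot at height .0645 located at tool point (x=-0.019-Z... , z=X)
    r=[]
    for a,h in P:
        dx=a*np.cos(th)+(h-.0645)*np.sin(th); dh=-a*np.sin(th)+(h-.0645)*np.cos(th)
        pt=[-.020-Z-dh,0,X+dx]   # tool coords
        q=np.linalg.inv(K['mount'])@np.r_[pt,1]; k=K['camera_matrix']
        r.append(k[1,2]-k[1,1]*q[1]/-q[2])
    return np.array(r)
def fit(obs):
    w=np.array([1,1,1,1.])
    s=least_squares(lambda p:(rows(p)-obs)*w,[0,0,0]);return s.x,s.fun
if __name__=='__main__':
    g=lambda *v:190+np.array(v)/3
    for n,o in (('w3',g(481,235,123,88)),('w24',g(469,229,114,80))):
        x,f=fit(o);print(n,'X mm %.2f Z mm %.2f tilt deg %.2f'%(x[0]*1e3,x[1]*1e3,np.degrees(x[2])),f.round(2))
E
python3 fit.py
```

```text
w3 X mm 1.39 Z mm -2.82 tilt deg 0.68 [-0.05  0.24 -0.61  0.43]
w24 X mm 1.08 Z mm -4.64 tilt deg 1.63 [-0.02  0.07 -0.19  0.13]
```

The forces now equal just the stake's weight (Fz −2.5 N, no sideways force), so it is out of the jaws. The block is down, and the fitted tilt is about 1°. I'll raise it straight out.

>>> {"fn": "arm_command", "kwargs": {
  "increments": [
    [[-0.2,0,0,0],[-0.25,0,0,0],[-0.25,0,0,0],[-0.25,0,-0.05,0],[-0.25,0,-0.05,0],[-0.2,0,-0.05,0],[-0.15,0,-0.05,0],[0,0,0,0],[0,0,0,0]]
  ]
}}

```text
time: 23.35
eef_pos: [0.5838, -0.0326, 0.1032]
tcp_rot: [0.093, 0.701, -0.093, 0.701]
contact_force: [-0.1, -0.1, -1.3]
opening: 0.359
```

```bash
python3 st.py 25;  python3 -c "
from h import *
im=optics.read_camera('wrist');cv2.imwrite('pics/w25.png',im)
im=im[170:360,260:390];cv2.imwrite('pics/w25c.png',cv2.convertScaleAbs(cv2.resize(im,None,fx=3,fy=3,interpolation=2),alpha=1.6,beta=20))"
```

```text
pics/s25.png block lift mm 0.14
23.35 [ 0.5838 -0.0326  0.1032] [-0.07 -0.12 -1.33] [-0.03 -0.02 -0.04] 0.359
rel tool xyz mm [-33.03  -0.37   0.32] tool tilt mrad [ -0.   -0.2 103.2]
```

View pics/w25c.png

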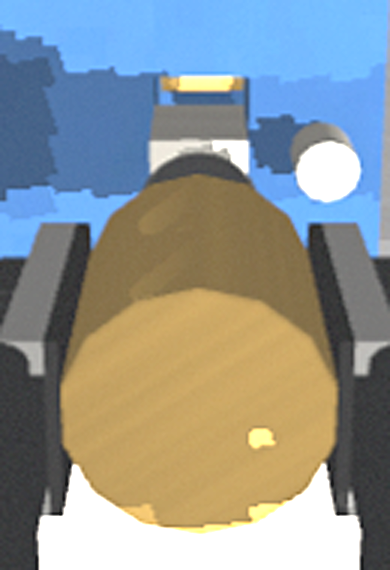

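View pics/s25.png

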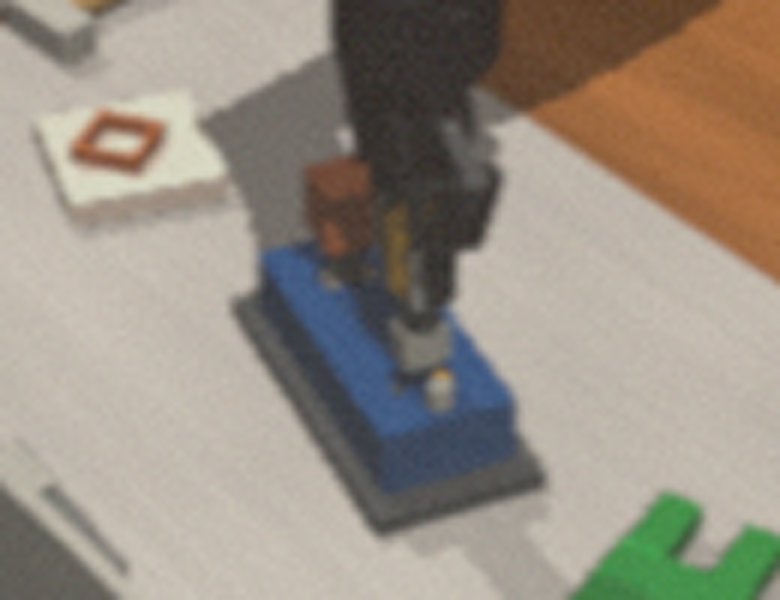

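```bash
python3 - <<'E'
from fit import *
x,f=fit(170+np.array([531,290,175,140])/3);print('X %.2f Z %.2f tilt %.2f'%(x[0]*1e3,x[1]*1e3,np.degrees(x[2])),f.round(2))
# scene: project foot bottom corners for clearance c
ex=np.array([.9654,-.261,0]);ey=np.array([.261,.9654,0]);c0=np.array([.583,-.032,0])
for c in (.006,.008,.010,.012,.014):
    # shoulder bottom corner (z+2mm) and top corner
    pts=[c0+sx*ex*.012+sy*ey*.008+np.array([0,0,.048+c+h]) for sx,sy in((-1,1),(1,1),(-1,-1)) for h in (.002,.022)]
    print(c,[((proj('scene',p)-[140,240])*6).round(0)[::-1].tolist() for p in pts])
im=cv2.imread('pics/s25.png');cv2.imwrite('pics/s25z.png',cv2.resize(im[280:430,360:490],None,fx=4,fy=4,interpolation=2))
E
```

```text
X 0.99 Z -4.17 tilt 1.64 [-0.03  0.14 -0.35  0.24]
0.006 [[448.0, 365.0], [448.0, 331.0], [401.0, 377.0], [401.0, 344.0], [434.0, 346.0], [434.0, 313.0]]
0.008 [[448.0, 361.0], [448.0, 328.0], [401.0, 374.0], [401.0, 341.0], [434.0, 342.0], [434.0, 309.0]]
0.01 [[448.0, 358.0], [448.0, 325.0], [401.0, 371.0], [401.0, 337.0], [434.0, 339.0], [434.0, 306.0]]
0.012 [[448.0, 355.0], [448.0, 321.0], [401.0, 367.0], [401.0, 334.0], [434.0, 336.0], [434.0, 303.0]]
0.014 [[448.0, 351.0], [448.0, 318.0], [401.0, 364.0], [401.0, 331.0], [434.0, 332.0], [434.0, 299.0]]
```

View pics/s25z.png

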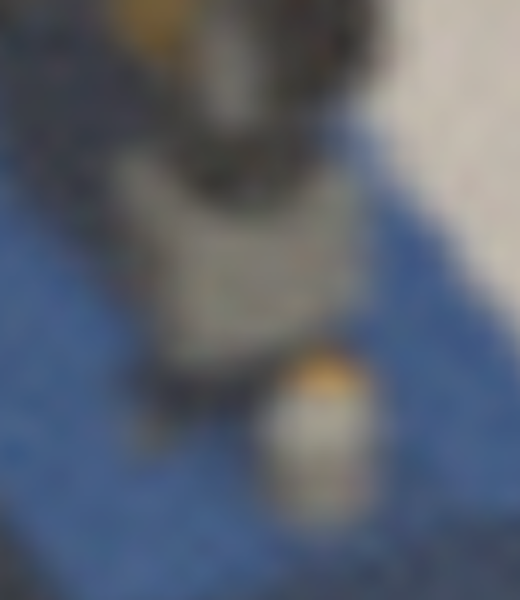

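The tang's lower corners in the scene crop at about (406,372) and (447,359) match a clearance of 9 to 10 mm. The copper stake is still seated and the block is down. I'll hold still briefly, then hand in.

>>> {"fn": "arm_command", "kwargs": {
  "increments": [
    [[0,0,0,0],[0,0,0,0],[0,0,0,0],[0,0,0,0]]
  ]
}}

```text
time: 23.95
eef_pos: [0.5839, -0.0326, 0.1033]
tcp_rot: [0.093, 0.701, -0.093, 0.701]
contact_force: [0.5, 0.8, -2.4]
opening: 0.364
```

```bash
python3 st.py 26; python3 -c "
from plant import ctrl; print(ctrl.sign_off())"
```

```text
pics/s26.png block lift mm 0.22
23.95 [ 0.5839 -0.0326  0.1033] [ 0.51  0.82 -2.44] [ 0.05 -0.03  0.01] 0.364
rel tool xyz mm [-33.13  -0.34   0.4 ] tool tilt mrad [  0.   -0.  103.3]
the job is handed in; nothing more can be done
None
```

The round stake is out of the block and the job is handed in at about 24 s. The brass ring was on the wooden pin, so I gripped the round stake by its head. I rocked it about 6 to 8 degrees each way over nine half-swings, the last one forward smaller, easing it up until it left the jaws.

Last checks:
- **Hold:** the wrist feels only the stake's weight (about 2.4 N), and the stake was still when I handed in.
- **Clearance:** the foot is about 9 to 10 mm above the block, measured in the scene picture.
- **Tilt:** a fit to the wrist picture gives about 1.6° of tilt; the seated stake read 0.7° the same way, so the real tilt is about 1°.
- **Block and other stake:** the block reads 0.1 to 0.2 mm up, which is within measurement noise, so it is on its base. The square stake is still in its socket.

**Two flaws:** On the first back-swing the block was lifted about 2.8 mm for about a third of a second before I lowered it; it stayed down for the rest of the rocking. The head also slid about 1.5 to 2 mm in the pads during the rocking.

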